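# Seat the desk lamp in its charging base

## Robot

A 7-joint arm with a two-finger parallel gripper is mounted at the origin on the work surface. World frame = base frame: x ahead of the robot, y to its left, z up, the work surface at z = 0. Lengths are in m, angles in rad, forces in N, time in s.
With the tool pointing down it reaches from about 0.425 to 0.925 m from the base axis. Payload 6.8 kg.
Tool frame: the origin (TCP) lies at the very end of the fingers, on their centre line; the grasp point (between the pads) lies 19 mm behind it (r.tcp_to_grasp is the distance from the TCP to the grasp point, in m); z points along the fingers, y is the line along which they close (so a half turn about z gives the same grasp; the last joint's range is limited). The gripper opens to 85 mm and grips with 20 to 120 N. Pads are 22 mm wide; open, the fingers measure 114 mm over their backs; the gripper's body (76 mm by 85 mm) begins 54 mm behind the grasp point. The pads swing forward as they close: fully open they stand 13 mm farther back than shut.
Start: joints at [-1.447, 0.477, 0.022, 1.555, -0.011, 1.109, -0.083], TCP at [0.155, 0.657, 0.231] pointing down, gripper open.
Joint ranges: [-2.96, 2.96], [-0.34, 2.1], [-1.41, 1.46], [0.24, 2.44], [-1.37, 4.51], [0.17, 1.92], [-2.96, 2.96]. Speed limits (rad/s): [2.39, 2.39, 3.14, 3.14, 3.14, 3.14, 3.14].

## Interface

Orientations are given as a rotation vector (axis times angle).
In Python, from bench import r gives the robot as it stands.
- The arm moves only by the tool step_arm, never from a script. Its argument "moves" is a list of rows, each a list of 7 numbers: the shift along the tool's x, y, z in mm, then the turn, a rotation vector about the tool's x, y, z in rad, then the finger opening in mm, from 0 to 85.4. A call has 1 to 8 rows; each row is the pose to reach, as a shift and turn from the pose commanded when the call began, along the tool's axes at that moment; what a row does not reach only later rows make up. A row lasts 1/10 s, in which the tool goes at most 50 mm and 8.59 degrees, less where a joint would pass 70% of its speed; a pose out of reach is approached as far as the arm can. A call with a gripper value outside its range is refused whole. The fingers move at their own pace and stop on an object; "grip_force" is the grip in N (left out, the last holds). Time passes only in rows, so rows that repeat a pose let the fingers close. It gives the time, the measured TCP pose, the force, the opening and the grip force at its end, in the units of the state.
- r.get_obs(): the state, without advancing time (a new reading comes with each control period).
- r.grab_frame(name): name is "scene" or "top" or "wrist"; returns a dict with "image" (400x640x3 uint8, red, green, blue), "depth" (400x640 float32, m along the optical axis (not along the pixel's ray), 0 where there is no reading), "mtx" (3x3 intrinsics, pixels), "rvec" (rotation vector, rad) and "tvec" (3), from world to camera coordinates, as OpenCV has them. Camera axes: x right, y down, z forward; pixel columns grow to the right and rows downward; lengths in m; the calibration is good to about 2 mm. A picture is of the moment at which its call begins.
- r.hand_in(): hands the job in; it is judged then, once.
The state is a dict: "clock": time; "joints": joint angles; "qvel": joint speeds; "tau": joint torques, N m; "tcp_pos": TCP position; "orientation": TCP orientation; "contact_force": force on the tool from outside, world axes, zero at the start; "moment": the same for the moment, N m; "grip_width": finger opening in m; "gripper_force": force on a finger pad.
Only numpy, scipy, OpenCV 4.12 (cv2) and the standard library are available. Lean on these libraries where they do the work, as an engineer would, in place of code of your own. Each camera call takes 0.05 s, during which the arm holds its last target. There are 200 camera calls.

## Task

Lift the little desk lamp out of the organiser and slide its post down into the charging base on the desk, past the side spring plunger that grips it, until the spring contact hidden at the bottom of the bore is pressed right down. Push gently, the base and its contact are delicate, and leave the lamp standing upright in the base, let go. Do not disturb the mug, the tin or the mouse.

Things in the scene. Friction and masses are not known exactly. Their poses are not given: they have to be found in the camera images.
- lamp_head (a point): Centre of the lamp's head: a white bar 26 mm (x) x 120 mm (y) x 20 mm (z) lying level across the top of the post; grip it here across its 26 mm. Axes are the lamp's: z up, x across the bar, y along it. The lamp is a T of about 0.2 kg, 140 mm high, the same when turned half round, and starts upright in the organiser's well.
- lamp_foot (a point): Centre of the lamp's foot, 130 mm below the head's centre; same axes. It is the flat underside of a bare aluminium post, 12 mm (x) x 20 mm (y) in section, 120 mm long up to the head's underside; its lowest 8 mm taper down to 6 x 15 mm.
- well_mouth (a point): Centre of the mouth of the upright 15 x 23 mm well in the white desk organiser, 55 mm above the desk, where the lamp's post is parked 47 mm deep. The organiser (100 mm x by 170 mm y, 50 mm high, fixed) reaches 50 mm to the -y side of this point and 120 mm to the +y side. z up.
- bore_mouth (a point): Centre of the charging base's open top, 85 mm above the desk, z up. Below it a keyed bore 13.5 mm (x) x 21.5 mm (y): the lamp's x axis must lie along this x axis, either way round. The top 5 mm flare out at 45 degrees, by 5 mm on each side. Under a spring plunger in the +x wall the bore goes on straight down to a spring contact.
- plunger (a joint): Spring plunger in the bore's +x wall: round steel nose centred 23 mm below the mouth, small black knob outside. 0 m with the nose 3 mm into the bore, up to 0.005 pushed outward; 4 N at 0, 1 N more per mm. The tapered foot pushes it back, then it presses on the post's flat side, and the post drags with 5 to 9 N as it slides down.
- contact (a joint): Travel of the brass spring contact at the bottom: 0 m untouched, 0.006 fully down. Soft spring, 1.2 N rising to 1.8 N, then a rubber cushion that gives 2 mm at 6 N per mm, then solid: fully down is felt as a clear rise of force. Its untouched top lies somewhere from 34 to 60 mm below the mouth; this differs from base to base and cannot be seen, only felt.
- base: The charging base: a grey block 54 x 54 mm on a 90 x 90 mm dark steel plate, fixed to the desk; origin at the middle of its underside, 85 mm straight below bore_mouth; same axes. All its contact forces with the lamp (on rim, bore, plunger, contact) must never add up to more than 35 N; the plunger's squeeze takes about 13 N of this, so push with less than 18 N.
- lamp: The lamp as a whole; origin and axes as lamp_foot.
- mug: White mug, 76 mm wide, 85 mm high, standing on the desk; origin at the centre of its underside. Leave alone.
- tin: Dark round tin with a lid, 60 mm wide, 70 mm high; origin at the centre of its underside. Leave alone.
- mouse: White computer mouse, 100 x 60 x 32 mm; origin at the centre of its underside. Leave alone.
Not all that is in view belongs to the job. Leave any purple look-alike of the base alone.

How it is judged:
By the outcome, as a careful person would: the job done as asked, in the order asked, and still so for the second after the job is handed in, with the robot touching nothing.
It also fails if it takes over 51 s, if anything falls off the work surface, if the arm or the gripper's body presses on something with over 40 N, if the wrist force passes 120 N, or if a joint passes its speed limit or range.

## Working session

There is one attempt and no reset: what is moved stays moved. The work goes in short steps, Python scripts to look and compute and a tool call to move; the robot and the scene stay as the last step left them, time stands still between calls to the robot, and variables do not carry over. Pictures are saved under pics/ and viewed, at most 10 in all, crops included, and the job is handed in when it is done.

Besides the shell and the picture viewer there is one more tool, called after "Call:" as name(argument=value, ...), one argument or row to a line, values as JSON. step_arm: Moves the arm, as the interface text tells. Its arguments: {"type":"object","properties":{"moves":{"type":"array","items":{"type":"array","items":{"type":"number"}}},"grip_force":{"type":"number"}},"required":["moves"]}

```bash
mkdir -p pics; ls
python3 - <<'E'
from bench import r
import cv2,numpy as np,pickle
o=r.get_obs();print(o)
fs={n:r.grab_frame(n) for n in("scene","top","wrist")}
pickle.dump(fs,open("f0.pkl","wb"))
for n in fs:
  f=fs[n];print(n,f['mtx'].tolist(),f['rvec'],f['tvec'])
im=np.vstack([fs['scene']['image'],fs['top']['image']])
cv2.imwrite("pics/a.png",cv2.resize(im,(480,600))[:,:,::-1])
cv2.imwrite("pics/top.png",fs['top']['image'][:,:,::-1])
cv2.imwrite("pics/scene.png",fs['scene']['image'][:,:,::-1])
E
```

```text
pics
{'clock': 0.0, 'joints': array([-1.44709751,  0.4778173 ,  0.02238732,  1.55647484, -0.0115254 ,
        1.10929695, -0.08307208]), 'qvel': array([-4.21063735e-04, -2.08974892e-03,  3.05464565e-06,  3.30504609e-04,
       -7.38909184e-04,  1.53610480e-03,  8.65428639e-04]), 'tau': array([ 7.16026370e-04, -5.96442103e+01,  1.60884205e+00, -2.81196731e+01,
        1.24834399e-02,  9.22757172e-03,  1.16523410e-05]), 'tcp_pos': array([0.1549653 , 0.65634963, 0.23030523]), 'orientation': array([-3.63291765e-01, -3.12043727e+00,  2.93118788e-03]), 'contact_force': array([-0.240661  , -1.66040729,  0.27273141]), 'moment': array([-0.03708671, -0.03330019,  0.04748637]), 'gripper_force': 0.0, 'grip_width': 0.08544785695705176}
scene [[370.3944031085696, 0.0, 324.55395644979785], [0.0, 370.3944031085696, 197.72461877496067], [0.0, 0.0, 1.0]] [ 0.81908593  2.66940802 -0.93964245] [ 0.44407589 -0.19093204  1.21068024]
top [[371.44087711803877, 0.0, 319.405798304784], [0.0, 371.44087711803877, 193.37534461530865], [0.0, 0.0, 1.0]] [ 2.13020308 -2.17947831  0.11683379] [0.04823663 0.54176617 0.87904417]
wrist [[276.74576080296674, 0.0, 313.91373995115003], [0.0, 276.74576080296674, 197.41162752506068], [0.0, 0.0, 1.0]] [-2.26495581 -1.79433675 -0.27347428] [-0.67377877 -0.04006477  0.38020174]
```

View pics/top.png

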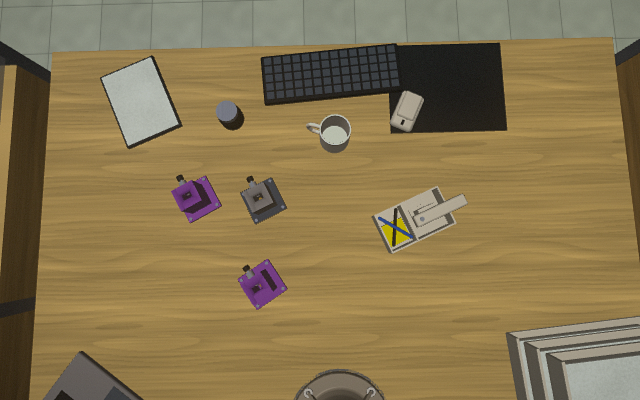

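View pics/scene.png

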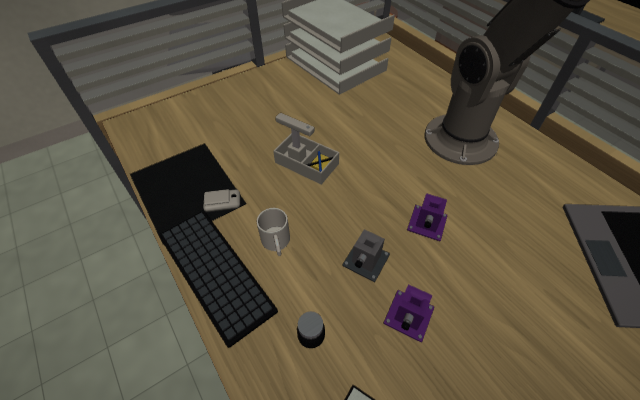

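Top view: robot at the bottom, organiser with lamp bar at about (440,208), grey base at (263,198), and purple look-alikes at (195,198) and (262,284). The mug is at (335,133), the tin at (230,115) and the mouse at (407,110). Scene view: lamp bar at (295,124), grey base at (368,250), purple ones at (430,217) and (410,313). Only the grey one on a dark plate fits the description. I'll confirm that in one enlarged crop.

```bash
cat > h.py <<'E'
import numpy as np,cv2,pickle
from scipy.spatial.transform import Rotation as Ro
def ray(f,p):
  R=cv2.Rodrigues(np.array(f['rvec']))[0];d=R.T@np.linalg.inv(f['mtx'])@np.array([p[0],p[1],1.]);c=-R.T@np.ravel(f['tvec']);return c,d
def onz(f,p,z):
  c,d=ray(f,p);return c+d*(z-c[2])/d[2]
def tri(l):
  A=np.zeros((3,3));b=np.zeros(3)
  for f,p in l:
    c,d=ray(f,p);d=d/np.linalg.norm(d);M=np.eye(3)-np.outer(d,d);A+=M;b+=M@c
  x=np.linalg.solve(A,b);return x
def proj(f,P): return cv2.projectPoints(np.array(P,float).reshape(-1,1,3),np.array(f['rvec']),np.array(f['tvec']),f['mtx'],None)[0].reshape(-1,2)
E
python3 - <<'E'
from h import *
fs=pickle.load(open("f0.pkl","rb"))
def cr(n,x,y,w=80,h=60):
  return cv2.resize(fs[n]['image'][y:y+h,x:x+w],(400,300),interpolation=cv2.INTER_CUBIC)
m=np.vstack([np.hstack([cr('top',370,170,120,90),cr('top',223,170)]),np.hstack([cr('scene',255,105,100,75),cr('scene',328,222)])])
cv2.imwrite("pics/crop.png",m[:,:,::-1])
for n in('top','scene'):print(n,ray(fs[n],(320,200)),proj(fs[n],[.155,.657,.23]))
print(onz(fs['top'],(263,198),.08),onz(fs['top'],(440,208),.14))
E
```

```text
top (array([0.4343622 , 0.02730662, 0.93762457]), array([ 0.10113586,  0.00817618, -0.99500017])) [[-18.7582962  400.20581806]]
scene (array([0.87681249, 0.50180556, 0.82389084]), array([-0.33879109, -0.52140111, -0.78329457])) [[722.96732497 288.96318407]]
[0.52930835 0.16682187 0.08      ] [ 0.49218729 -0.22300871  0.14      ]
```

View pics/crop.png

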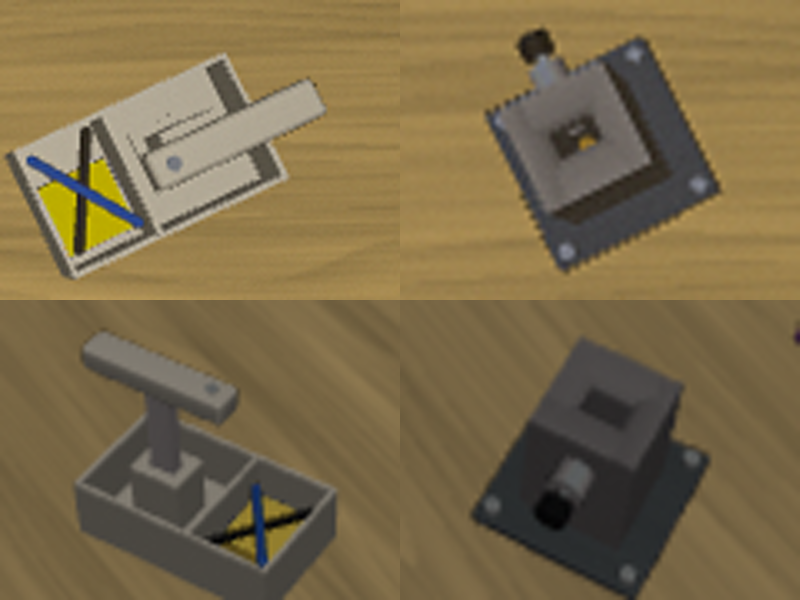

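The crop confirms it: a grey block on a dark steel plate, a single keyed bore with brass visible inside, and a black knob at the upper left of the top view (+x). The lamp bar spans roughly (412,216) to (467,196) in the top view. Next I triangulate.

Run:
```python
from h import *
from bench import r
fs=pickle.load(open("f0.pkl","rb"));t,s=fs['top'],fs['scene']
T=lambda p:(370+p[0]*.3,170+p[1]*.3); S=lambda p:(255+p[0]/4,105+(p[1]-300)/4)
tb=lambda p:(223+(p[0]-400)/5,170+p[1]/5); sb=lambda p:(328+(p[0]-400)/5,222+(p[1]-300)/5)
# px centres: resize offset small
ht=[(142,155),(158,190),(310,78),(327,105)]
hs=[(83,350),(103,332),(238,388),(220,412)]
H=tri([(t,T(np.mean(ht,0))),(s,S(np.mean(hs,0)))]);print('head top',H)
bt=[(605,65),(655,160),(555,215),(500,113)];bs=[(583,340),(683,385),(633,468),(527,420)]
B=tri([(t,tb(np.mean(bt,0))),(s,sb(np.mean(bs,0)))]);print('bore mouth',B)
hp=np.array([onz(t,T(p),H[2]) for p in ht])
d=(hp[2]+hp[3]-hp[0]-hp[1])[:2];print('bar yaw',np.degrees(np.arctan2(d[1],d[0])),np.linalg.norm(d)/2)
hp=np.array([onz(s,S(p),H[2]) for p in hs]);d=(hp[2]+hp[3]-hp[0]-hp[1])[:2];print('bar yaw s',np.degrees(np.arctan2(d[1],d[0])),np.linalg.norm(d)/2)
bp=np.array([onz(t,tb(p),B[2]) for p in bt])
for f,q,pp in((t,tb,bt),(s,sb,bs)):
  bp=np.array([onz(f,q(p),B[2]) for p in pp])
  for i in range(4):
    d=(bp[(i+1)%4]-bp[i])[:2];print('edge',np.degrees(np.arctan2(d[1],d[0])),np.linalg.norm(d))
k=tri([(t,tb((535,48))),(s,sb((553,510)))]);print('knob',k,np.degrees(np.arctan2(*(k-B)[1::-1])))
o=r.get_obs();R=Ro.from_rotvec(o['orientation']).as_matrix();print(R.round(3))
w=fs['wrist'];Rw=cv2.Rodrigues(w['rvec'])[0]; print('cam in tool',R.T@(ray(w,(320,200))[0]-o['tcp_pos']),(R.T@Rw.T).round(3))
```

```text
head top [ 0.48753935 -0.22099708  0.14503369]
bore mouth [0.53009644 0.17721949 0.079143  ]
bar yaw -65.92350898634486 0.12086875686137719
bar yaw s 113.13798024439849 0.11733634471499747
edge -152.94193419155266 0.0507558487340547
edge 117.75323261280172 0.052678077219690145
edge 28.008688498159128 0.054660215365910696
edge -66.4212245847655 0.053679996076631493
edge 116.63830179880063 0.05228816611971054
edge 24.36357950972322 0.052556611761842176
edge -62.470234046618536 0.05379462971418337
edge -157.206953855851 0.05347253019733059
knob [0.57692076 0.20086186 0.05976655] 26.789970367872627
[[-0.973  0.23  -0.   ]
 [ 0.23   0.973 -0.001]
 [-0.    -0.001 -1.   ]]
cam in tool [ 0.07618388 -0.00049356 -0.14321693] [[ 0.001 -0.954 -0.3  ]
 [ 1.     0.001  0.   ]
 [ 0.    -0.3    0.954]]
```

Call:
step_arm(
  moves=[
    [-475,-381,-20,0,0,0.9,85],
    [-475,-381,-20,0,0,0.9,85],
    [-475,-381,-20,0,0,0.9,85],
    [-475,-381,-20,0,0,0.9,85],
    [-475,-381,-20,0,0,0.9,85],
    [-475,-381,-20,0,0,0.9,85],
    [-475,-381,-20,0,0,0.9,85],
    [-475,-381,-20,0,0,0.9,85],
  ],
)

```text
clock: 0.95
tcp_pos: [0.4019, 0.3401, 0.2445]
orientation: [-1.684, -2.652, -0.0]
contact_force: [0.1, 0.7, 0.6]
grip_width: 0.0849
gripper_force: 0.0
```

Call:
step_arm(
  moves=[
    [-192,45,0,0,0,0,85],
    [-192,45,0,0,0,0,85],
    [-192,45,0,0,0,0,85],
    [-192,45,0,0,0,0,85],
    [-192,45,0,0,0,0,85],
    [-192,45,0,0,0,0,85],
    [-192,45,0,0,0,0,85],
    [-192,45,0,0,0,0,85],
  ],
)

```text
clock: 1.75
tcp_pos: [0.5225, 0.1889, 0.2442]
orientation: [-1.68, -2.654, 0.0]
contact_force: [0.5, 0.5, 0.4]
grip_width: 0.0846
gripper_force: 0.0
```

```bash
cat >> h.py <<'E'
def snap(name,x=None):
  from bench import r
  f=r.grab_frame("wrist");o=r.get_obs();pickle.dump((f,o),open(name+".pkl","wb"))
  im=f['image']
  cv2.imwrite("pics/%s.png"%name,im[:,:,::-1]);return f,o
E
python3 - <<'E'
from h import *
f,o=snap("wb");print(o['tcp_pos'],o['orientation'],proj(f,[.53,.177,.085]))
E
```

```text
[0.52259898 0.18876906 0.24430877] [-1.68036634e+00 -2.65365976e+00 -1.19422716e-04] [[315.35398545 193.34243145]]
```

View pics/wb.png

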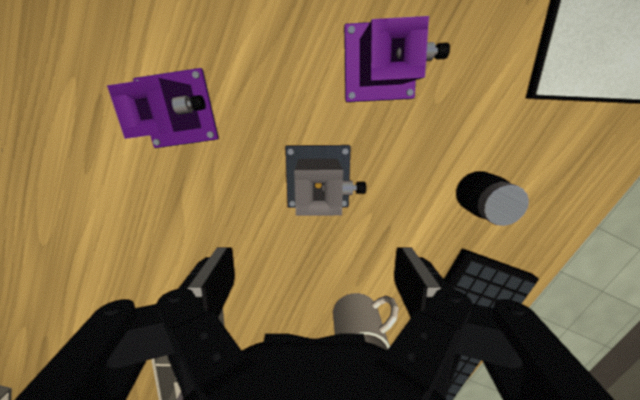

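The wrist view shows the grey base with its top face at about (320,191), bore at (320,190), and knob to the right at (362,187). The mug and tin are well clear.

```bash
cat >> h.py <<'E'
def rect(f,roi,lo,smax,dx=0):
  x,y,w,h=roi;hsv=cv2.cvtColor(f['image'][y:y+h,x:x+w],cv2.COLOR_RGB2HSV)
  m=((hsv[...,2]>lo)&(hsv[...,1]<smax)).astype(np.uint8)
  cs=cv2.findContours(m,cv2.RETR_EXTERNAL,cv2.CHAIN_APPROX_NONE)[0]
  c=max(cs,key=cv2.contourArea);return cv2.boxPoints(cv2.minAreaRect(c))+[x,y],cv2.contourArea(c)
E
python3 - <<'E'
from h import *
f,o=pickle.load(open("wb.pkl","rb"))
hsv=cv2.cvtColor(f['image'],cv2.COLOR_RGB2HSV)
print('row y=175\n',f['image'][175,285:355].tolist()[::3]);print('col x=300\n',f['image'][160:225:2,300].tolist())
print('bore row',f['image'][191,294:346].max(1).tolist());print('bore col',f['image'][165:218,320].max(1).tolist())
E
```

```text
row y=175
 [[129, 103, 60], [51, 56, 59], [51, 57, 59], [77, 73, 72], [99, 92, 88], [105, 100, 91], [102, 96, 91], [101, 95, 90], [101, 95, 90], [96, 90, 86], [98, 95, 90], [100, 94, 88], [104, 99, 92], [103, 98, 94], [100, 95, 90], [102, 95, 94], [100, 92, 88], [97, 88, 85], [101, 96, 91], [86, 84, 82], [47, 53, 58], [65, 66, 65], [163, 132, 74], [165, 131, 73]]
col x=300
 [[43, 40, 41], [48, 43, 40], [45, 44, 43], [46, 39, 40], [48, 45, 42], [95, 87, 83], [103, 96, 91], [102, 96, 90], [98, 92, 85], [97, 89, 86], [109, 102, 97], [108, 99, 97], [108, 98, 93], [111, 101, 98], [109, 103, 97], [107, 100, 96], [111, 105, 101], [107, 99, 95], [111, 102, 98], [106, 99, 96], [111, 100, 96], [112, 102, 99], [109, 103, 97], [112, 103, 100], [111, 101, 98], [105, 100, 95], [112, 105, 98], [114, 105, 98], [163, 134, 76], [176, 140, 82], [176, 142, 82], [174, 141, 75], [172, 140, 77]]
bore row [72, 93, 105, 112, 107, 109, 106, 108, 109, 109, 109, 108, 106, 108, 109, 103, 103, 91, 82, 64, 46, 41, 45, 46, 49, 46, 44, 51, 51, 60, 61, 75, 89, 91, 99, 103, 100, 99, 107, 102, 106, 100, 108, 107, 108, 105, 107, 111, 118, 122, 126, 130]
bore col [47, 48, 49, 48, 70, 100, 107, 105, 105, 106, 101, 98, 101, 97, 96, 87, 86, 88, 112, 133, 146, 134, 108, 68, 49, 47, 44, 55, 52, 49, 48, 49, 49, 49, 53, 68, 95, 110, 112, 119, 121, 124, 127, 124, 122, 120, 118, 114, 113, 117, 130, 160, 170]
```

Call:
step_arm(
  moves=[
    [0,0,35,0,0,0,85],
    [0,0,70,0,0,0,85],
    [0,0,70,0,0,0,85],
    [0,0,70,0,0,0,85],
    [0,0,70,0,0,0,85],
  ],
)

```text
clock: 2.3
tcp_pos: [0.5245, 0.1879, 0.1762]
orientation: [1.683, 2.651, 0.004]
contact_force: [-0.8, 0.3, -0.5]
grip_width: 0.0851
gripper_force: 0.0
```

```bash
cat >> h.py <<'E'
def basetop(f,roi):
  x,y,w,h=roi;hsv=cv2.cvtColor(f['image'][y:y+h,x:x+w],cv2.COLOR_RGB2HSV)
  m=((hsv[...,2]>78)&(hsv[...,1]<70)).astype(np.uint8)
  m=cv2.morphologyEx(cv2.copyMakeBorder(m,20,20,20,20,cv2.BORDER_CONSTANT,value=0),cv2.MORPH_CLOSE,np.ones((19,19)))
  m=cv2.morphologyEx(m,cv2.MORPH_OPEN,np.ones((25,25)))[20:-20,20:-20]
  c=max(cv2.findContours(m,cv2.RETR_EXTERNAL,cv2.CHAIN_APPROX_NONE)[0],key=cv2.contourArea)
  return cv2.boxPoints(cv2.minAreaRect(c))+[x,y]
E
python3 - <<'E'
from h import *
f1,o1=pickle.load(open("wb.pkl","rb"));f2,o=snap("wb2");print(o['tcp_pos'])
p2=proj(f2,[.53,.177,.083])[0];print(p2)
b1=basetop(f1,(270,140,120,90));b2=basetop(f2,(int(p2[0])-70,int(p2[1])-60,140,120))
for b in(b1,b2):print(b.round(1).tolist(),b.mean(0))
C=tri([(f1,b1.mean(0)),(f2,b2.mean(0))]);print('mouth2',C)
for f,b in((f1,b1),(f2,b2)):
  P=np.array([onz(f,p,.085) for p in b]);print(P.mean(0))
  for i in range(4):
    d=(P[(i+1)%4]-P[i])[:2];print(np.degrees(np.arctan2(d[1],d[0]))%90,np.linalg.norm(d))
x,y=p2.astype(int);im=f2['image'][y-65:y+65,x-85:x+85].copy()
cv2.imwrite("pics/wb2c.png",cv2.resize(im,None,fx=4,fy=4,interpolation=cv2.INTER_CUBIC)[:,:,::-1]);print(x-85,y-65)
E
```

```text
[0.52458468 0.18788871 0.17632735]
[313.90412093 212.09305913]
[[289.0, 170.0], [349.0, 170.0], [349.0, 214.0], [289.0, 214.0]] [319. 192.]
[[287.0, 183.0], [354.0, 183.0], [354.0, 239.0], [287.0, 239.0]] [320.5 211. ]
mouth2 [0.53378679 0.18078151 0.08533608]
[0.53334629 0.17963665 0.085     ]
25.362687614017652 0.06667951772313901
27.530641491028774 0.05225201118713223
25.362608008798645 0.07005955228032977
23.823088108860816 0.05223337001606068
[0.5350019  0.18037557 0.085     ]
25.175100823706984 0.058569182409918624
27.70352842769826 0.05390775931317237
25.13322412881817 0.06246776222133222
23.55660941140971 0.05383109677614935
228 147
```

View pics/wb2c.png

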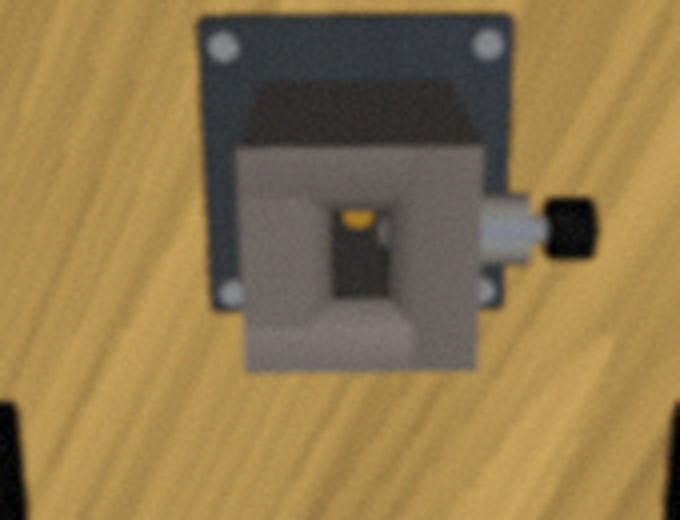

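Crop: top-face corners at (237,147), (483,147), (476,370), (247,370), bore around (362,255), plunger to the right. The base is square to the tool.

Run:
```python
from h import *
f2,o=pickle.load(open("wb2.pkl","rb"));f1,o1=pickle.load(open("wb.pkl","rb"))
c=np.array([(237,147),(483,147),(476,370),(247,370)])/4+[228,147]-.4
P=np.array([onz(f2,p,.085) for p in c]);print(P.mean(0))
for i in range(4):
    d=(P[(i+1)%4]-P[i])[:2];print(np.degrees(np.arctan2(d[1],d[0]))%90,np.linalg.norm(d))
# bore opening at z=.080 : edges 332..390 x, 207..297 y
b=np.array([(332,207),(390,207),(390,297),(332,297)])/4+[228,147]-.4
Q=np.array([onz(f2,p,.080) for p in b]);print('bore80',Q.mean(0),np.linalg.norm(np.diff(Q,axis=0),axis=1))
c1=np.array([319.2,191.8]);print('tri',tri([(f1,c1),(f2,c.mean(0))]),onz(f1,c1,.085))
for o_ in(o1,o):
  R=Ro.from_rotvec(o_['orientation']).as_matrix();print(R.round(4).tolist())
R=Ro.from_rotvec(o['orientation']).as_matrix()
L=np.array([.4875,-.221,.25]);print('to lamp, tool mm',R.T@(L-o['tcp_pos'])*1000)
```

```text
[0.5328766  0.17914656 0.085     ]
25.174855330051443 0.053778537748951125
25.610765457699756 0.05363867323890408
25.13314436288448 0.0533802342501046
26.036820796234622 0.05360432631208083
bore80 [0.53279091 0.17961875 0.08      ] [0.01317006 0.02200309 0.01351482]
tri [0.53222155 0.18134246 0.08885926] [0.53316964 0.18052953 0.085     ]
[[-0.4276, 0.904, -0.0005], [0.904, 0.4276, 0.0004], [0.0006, -0.0003, -1.0]]
[[-0.4254, 0.905, 0.0027], [0.905, 0.4254, 0.0016], [0.0003, 0.0032, -1.0]]
to lamp, tool mm [-354.26005948 -207.25156207  -74.42789568]
```

Call:
step_arm(
  moves=[
    [0,0,-45,0,0,0,85],
    [-30,-18,-74,0,0,0,85],
    [-354,-207,-74,0,0,0,85],
    [-354,-207,-74,0,0,0,85],
    [-354,-207,-74,0,0,0,85],
    [-354,-207,-74,0,0,0,85],
    [-354,-207,-74,0,0,0,85],
    [-354,-207,-74,0,0,0,85],
  ],
)

```text
clock: 3.15
tcp_pos: [0.4935, -0.1485, 0.2503]
orientation: [1.683, 2.65, 0.004]
contact_force: [0.3, -0.4, 0.3]
grip_width: 0.0848
gripper_force: 0.0
```

Call:
step_arm(
  moves=[
    [-60,-35,0,0,0,0,85],
    [-97,-55,0,0,0,0,85],
    [-97,-55,0,0,0,0,85],
    [-97,-55,0,0,0,0,85],
  ],
)

```text
clock: 3.55
tcp_pos: [0.4843, -0.2603, 0.2498]
orientation: [1.69, 2.646, 0.0]
contact_force: [-0.1, -0.0, 0.9]
grip_width: 0.0851
gripper_force: 0.0
```

Run:
```python
from h import *
f,o=snap("wl");print(o['tcp_pos'],o['orientation'],proj(f,[.4875,-.221,.148]))
```

```text
[ 0.48497381 -0.25789134  0.24931673] [1.68587999e+00 2.64944087e+00 1.45281181e-03] [[335.49594921 159.38556647]]
```

View pics/wl.png

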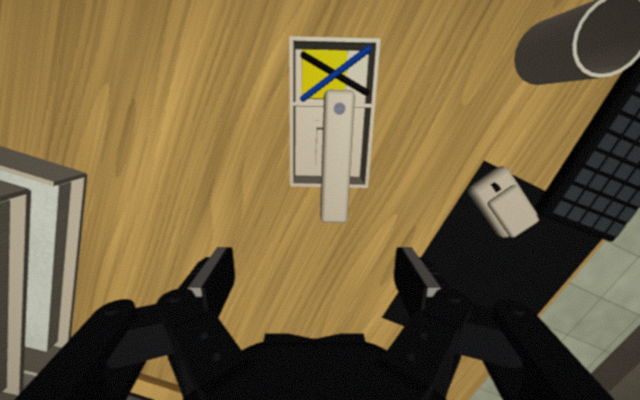

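Wrist view: bar top face runs from (339,91) to (335,221). The fingers sit about 37 mm short of it along tool x.

Run:
```python
from h import *
f,o=pickle.load(open("wl.pkl","rb"));t=pickle.load(open("f0.pkl","rb"))['top']
c=np.array([(324,91),(354,91),(348,221),(321,221)],float)
print('tri',tri([(f,c.mean(0)),(t,(440.2,209.6))]))
for z in(.145,.148):
  P=np.array([onz(f,p,z) for p in c]);a=P[0]+P[1]-P[2]-P[3];print(P.mean(0),np.degrees(np.arctan2(a[1],a[0])),np.linalg.norm(a)/2,np.linalg.norm(P[0]-P[1]),np.linalg.norm(P[2]-P[3]))
R=Ro.from_rotvec(o['orientation']).as_matrix();print('tool y yaw',np.degrees(np.arctan2(R[1,1],R[0,1])))
T=np.array([*P.mean(0)[:2],.119]);print('to grasp',R.T@(T-o['tcp_pos'])*1000)
```

```text
tri [ 0.48657746 -0.21702818  0.15853511]
[ 0.48931982 -0.22193815  0.145     ] 114.3554842016005 0.11741871375598811 0.025146162358053597 0.02608134291327621
[ 0.48886869 -0.22156729  0.148     ] 114.3554842016005 0.1159982361032856 0.024841955638883823 0.025765822809404464
tool y yaw 25.061574074242245
to grasp [ 31.32750463  18.72532518 130.32654228]
```

Call:
step_arm(
  moves=[
    [31,19,0,0,0,0.01,85],
    [31,19,50,0,0,0.01,85],
    [31,19,80,0,0,0.01,85],
    [31,19,80,0,0,0.01,85],
    [31,19,80,0,0,0.01,85],
    [31,19,80,0,0,0.01,85],
  ],
)

```text
clock: 4.2
tcp_pos: [0.4902, -0.2214, 0.1704]
orientation: [1.695, 2.642, 0.002]
contact_force: [-0.4, -1.0, 1.2]
grip_width: 0.0853
gripper_force: 0.0
```

Run:
```python
from h import *
f,o=snap("wl2");print(o['tcp_pos'],o['orientation'],o['contact_force'])
R=Ro.from_rotvec(o['orientation']).as_matrix();print('to grasp',R.T@(np.array([.4889,-.2217,.119])-o['tcp_pos'])*1000)
```

```text
[ 0.49009139 -0.22161414  0.17036898] [1.69539162e+00 2.64118833e+00 2.18903940e-03] [-1.20274307 -0.26149557 -0.19973844]
to grasp [ 0.51264883 -1.26483941 51.36473907]
```

View pics/wl2.png

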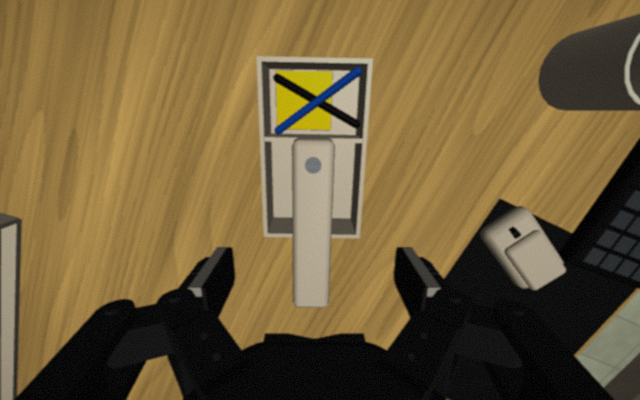

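The bar at x≈312 is centred between the fingers (mid ≈315). I descend and grip.

Call:
step_arm(
  moves=[
    [0,-1,20,0,0,0,85],
    [0,-1,40,0,0,0,85],
    [0,-1,51,0,0,0,85],
    [0,-1,51,0,0,0,60],
    [0,-1,51,0,0,0,40],
  ],
  grip_force=50,
)

```text
clock: 4.75
tcp_pos: [0.4883, -0.2223, 0.1183]
orientation: [1.698, 2.642, 0.001]
contact_force: [0.2, -0.2, -0.4]
grip_width: 0.0584
gripper_force: 0.0
```

Call:
step_arm(
  moves=[
    [0,0,0,0,0,0,10],
    [0,0,0,0,0,0,10],
    [0,0,0,0,0,0,10],
    [0,0,0,0,0,0,10],
    [0,0,0,0,0,0,10],
    [0,0,0,0,0,0,10],
  ],
  grip_force=50,
)

```text
clock: 5.35
tcp_pos: [0.4885, -0.2222, 0.1184]
orientation: [1.697, 2.642, 0.001]
contact_force: [-0.2, 0.4, 6.8]
grip_width: 0.0251
gripper_force: 49.0
```

Call:
step_arm(
  moves=[
    [0,0,-10,0,0,0,10],
    [0,0,-25,0,0,0,10],
    [0,0,-45,0,0,0,10],
    [0,0,-65,0,0,0,10],
    [0,0,-90,0,0,0,10],
    [0,0,-115,0,0,0,10],
    [0,0,-120,0,0,0,10],
    [0,0,-120,0,0,0,10],
  ],
)

```text
clock: 6.15
tcp_pos: [0.4879, -0.2218, 0.2379]
orientation: [1.697, 2.643, 0.001]
contact_force: [-0.5, 0.1, -1.3]
grip_width: 0.0252
gripper_force: 49.6
```

Run:
```python
from h import *
from bench import r
o=r.get_obs();print(o)
R=Ro.from_rotvec(o['orientation']).as_matrix();print('yaw y',np.degrees(np.arctan2(R[1,1],R[0,1])));print('to base',R.T@(np.array([.5329,.1795,.24])-o['tcp_pos'])*1000)
```

```text
{'clock': 6.15, 'joints': array([-0.24414495,  0.27717511,  0.67485828,  1.91568088, -0.20343407,
        1.01545588,  0.9491642 ]), 'qvel': array([ 0.00605769,  0.0288531 , -0.01521155,  0.03293895, -0.00895103,
       -0.01066242,  0.00633713]), 'tau': array([-1.58364081e-02, -3.86651194e+01,  6.17110133e+00, -2.78274536e+01,
        1.07129251e-01,  1.37977484e-01, -7.53159821e-02]), 'tcp_pos': array([ 0.48794151, -0.22180821,  0.23787775]), 'orientation': array([1.69678343e+00, 2.64265318e+00, 1.41667813e-03]), 'contact_force': array([-0.53907774,  0.13969562, -1.30318233]), 'moment': array([-0.01531182, -0.05944632, -0.01443918]), 'gripper_force': 49.63928461074829, 'grip_width': 0.025206203825520683}
yaw y 24.592947482734047
to base [346.19330846 207.89484961  -1.9926228 ]
```

Call:
step_arm(
  moves=[
    [15,9,0,0,0,0,10],
    [45,27,0,0,0,0,10],
    [82,49,0,0,0,-0.01,10],
    [120,72,0,0,0,-0.01,10],
    [158,95,0,0,0,-0.01,10],
    [196,118,0,0,0,-0.01,10],
    [234,141,0,0,0,-0.014,10],
    [265,159,0,0,0,-0.014,10],
  ],
)

```text
clock: 6.95
tcp_pos: [0.521, 0.0881, 0.2357]
orientation: [-1.675, -2.655, 0.003]
contact_force: [0.3, 0.3, -1.5]
grip_width: 0.0252
gripper_force: 49.6
```

Call:
step_arm(
  moves=[
    [30,18,0,0,0,0,10],
    [52,31,0,0,0,0,10],
    [68,41,0,0,0,0,10],
    [81,49,0,0,0,0,10],
    [81,49,0,0,0,0,10],
    [81,49,0,0,0,0,10],
    [81,49,0,0,0,0,10],
  ],
)

```text
clock: 7.65
tcp_pos: [0.5318, 0.1775, 0.2374]
orientation: [1.682, 2.653, -0.001]
contact_force: [0.2, 0.7, -1.7]
grip_width: 0.0255
gripper_force: 49.5
```

Run:
```python
from h import *
from bench import r
f,o=snap("wi");print(o['tcp_pos'],o['orientation'],o['contact_force'],o['moment'])
R=Ro.from_rotvec(o['orientation']).as_matrix();print(R.round(4).tolist(),'yaw y',np.degrees(np.arctan2(R[1,1],R[0,1])));print('to base',R.T@(np.array([.5329,.1795,.24])-o['tcp_pos'])*1000)
t=r.grab_frame('top');s=r.grab_frame('scene');pickle.dump((t,s),open('ts.pkl','wb'))
P=[.533,.1795,.1]
a=[]
for q in(t,s):
  u,v=proj(q,P)[0].astype(int);x,y=u-50,v-52;print(x,y);a.append(cv2.resize(q['image'][y:y+75,x:x+100],(400,300),interpolation=cv2.INTER_CUBIC))
w=cv2.resize(f['image'],(400,250))
W=cv2.resize(f['image'][120:370,120:520],(400,250))
m=np.vstack([np.hstack(a),np.hstack([w,W])]);cv2.imwrite("pics/wi3.png",m[:,:,::-1])
```

```text
[0.53179835 0.17765181 0.23747722] [ 1.68230731e+00  2.65297327e+00 -5.45352506e-04] [ 0.19966658 -0.98494481 -2.31064272] [-0.03388754 -0.02023241  0.04760035]
[[-0.4264, 0.9045, -0.0], [0.9045, 0.4264, -0.0004], [-0.0003, -0.0002, -1.0]] yaw y 25.240675407265723
to base [ 1.20109771  1.78408729 -2.52353739]
205 143
319 187
```

View pics/wi3.png

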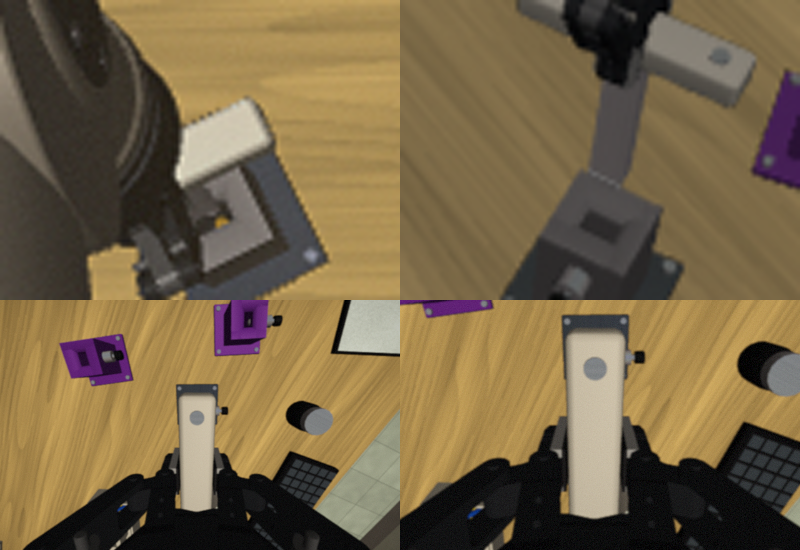

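Run:
```python
from h import *
f,o=pickle.load(open('wi.pkl','rb'));t,s=pickle.load(open('ts.pkl','rb'))
R=Ro.from_rotvec(o['orientation']).as_matrix();tc=o['tcp_pos'];zt=tc[2]+.029
tl=lambda P:(R.T@(P-tc)*1000).round(1)
im=f['image'];V=im.min(2).astype(int)
for y in(170,190,230,260):
  row=V[y,270:360]>110;i=np.flatnonzero(row)+270;L,H=i[0]-.5,i[-1]+.5
  print(y,L,H,tl(onz(f,(L,y),zt)),tl(onz(f,(H,y),zt)))
col=V[120:180,314];print('far end col',(np.flatnonzero(col>110)+120)[:3]);e=(np.flatnonzero(col>110)+120)[0]-.5
print(tl(onz(f,(314,e),zt)))
g=lambda x,y:(319+(x-400)/4-.4,187+y/4-.4)
print('foot',onz(s,g(612,168),tc[2]-.130+.019),tl(onz(s,g(612,168),tc[2]-.111)));m=np.mean([(583,172),(662,208),(628,277),(548,240)],0);print(m,'mouth scene',onz(s,g(*m),.085))
c=cv2.resize(s['image'][215:275,330:410],(800,600),interpolation=cv2.INTER_CUBIC);cv2.imwrite('pics/sc.png',c[:,:,::-1])
```

```text
170 286.5 343.5 [ 52.  -11.6 -29. ] [ 52.1  12.3 -29. ]
190 287.5 343.5 [ 43.3 -11.4 -29. ] [ 43.3  12.6 -29. ]
230 288.5 341.5 [ 24.6 -11.5 -29. ] [ 24.7  12.3 -29. ]
260 289.5 339.5 [  9.4 -11.4 -29. ] [  9.5  11.9 -29. ]
far end col [153 154 155]
[ 59.4  -0.  -29. ]
foot [0.52428288 0.17187639 0.12647722] [ -2.   -9.2 111. ]
[605.25 224.25] mouth scene [0.5312943 0.1809316 0.085    ]
```

View pics/sc.png

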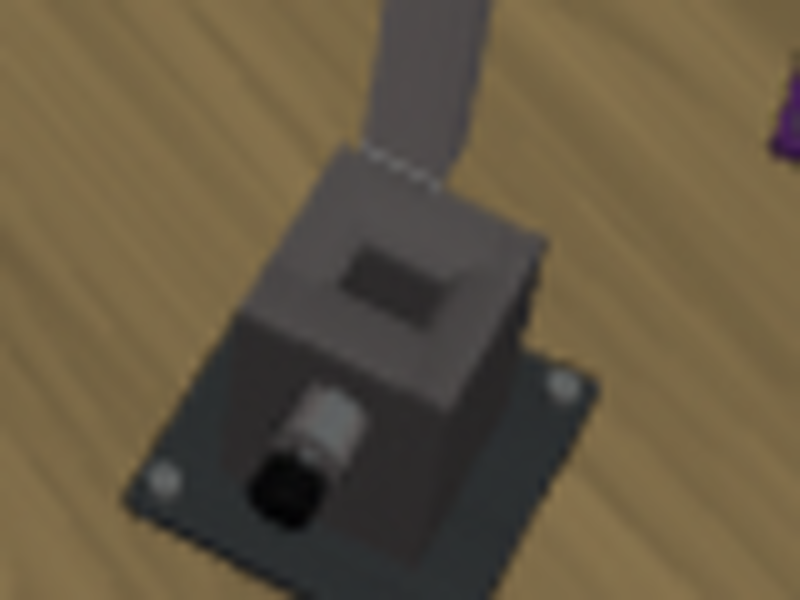

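The scene crop shows the foot's lower front edge from (362,145) to (440,188), square to the base and hanging clear above it. The bore is at (395,287).

Run:
```python
from h import *
f,o=pickle.load(open('wi.pkl','rb'));t,s=pickle.load(open('ts.pkl','rb'))
R=Ro.from_rotvec(o['orientation']).as_matrix();tc=o['tcp_pos']
tl=lambda P:(R.T@(P-tc)*1000).round(1)
g=lambda x,y:(330+x/10-.45,215+y/10-.45)
for p in((362,147),(440,188)):print('foot edge',tl(onz(s,g(*p),.127)))
c=[(345,147),(547,240),(447,410),(237,315)]
P=np.array([onz(s,g(*p),.085) for p in c]);print('mouth',P.mean(0),tl(P.mean(0)))
b=[(372,245),(452,290),(425,328),(342,282)];Q=np.array([onz(s,g(*p),.08) for p in b]);print('bore',Q.mean(0),tl(Q.mean(0)),np.linalg.norm(np.diff(Q,axis=0),axis=1))
```

```text
foot edge [-12.5  -0.6 110.5]
foot edge [  7.5   0.4 110.5]
mouth [0.53232365 0.17859477 0.085     ] [  0.7   0.9 152.5]
bore [0.53097066 0.17903624 0.08      ] [ 1.700e+00 -1.000e-01  1.575e+02] [0.02175434 0.01255659 0.02231226]
```

Call:
step_arm(
  moves=[
    [1.5,1.5,5,0,0,0,10],
    [1.5,1.5,20,0,0,0,10],
    [1.5,1.5,35,0,0,0,10],
    [1.5,1.5,41,0,0,0,10],
    [1.5,1.5,44,0,0,0,10],
    [1.5,1.5,47,0,0,0,10],
    [1.5,1.5,47,0,0,0,10],
  ],
)

```text
clock: 8.5
tcp_pos: [0.5325, 0.1815, 0.1905]
orientation: [1.679, 2.655, 0.0]
contact_force: [-0.2, -0.7, -2.6]
grip_width: 0.0255
gripper_force: 49.4
```

Call:
step_arm(
  moves=[
    [-1.8,-0.4,0,0,0,0,10],
    [-1.8,-0.4,0,0,0,0,10],
    [-1.8,-0.4,2,0,0,0,10],
    [-1.8,-0.4,4,0,0,0,10],
    [-1.8,-0.4,4,0,0,0,10],
  ],
)

```text
clock: 9.0
tcp_pos: [0.5326, 0.1796, 0.1861]
orientation: [-1.679, -2.655, 0.001]
contact_force: [-0.5, -0.4, -1.7]
grip_width: 0.0253
gripper_force: 49.4
```

Call:
step_arm(
  moves=[
    [0,0,1,0,0,0,10],
    [0,0,2,0,0,0,10],
    [0,0,3,0,0,0,10],
    [0,0,3,0,0,0,10],
  ],
)

```text
clock: 9.4
tcp_pos: [0.5327, 0.1796, 0.1832]
orientation: [-1.679, -2.655, 0.0]
contact_force: [-0.3, -0.2, -1.8]
grip_width: 0.0251
gripper_force: 49.4
```

Call:
step_arm(
  moves=[
    [0,0,1,0,0,0,10],
    [0,0,2,0,0,0,10],
    [0,0,3,0,0,0,10],
    [0,0,3,0,0,0,10],
  ],
)

```text
clock: 9.8
tcp_pos: [0.5327, 0.1796, 0.1803]
orientation: [-1.679, -2.655, 0.0]
contact_force: [-0.1, -0.2, -1.2]
grip_width: 0.0251
gripper_force: 49.5
```

Call:
step_arm(
  moves=[
    [0,0,1,0,0,0,10],
    [0,0,2,0,0,0,10],
    [0,0,3,0,0,0,10],
    [0,0,3,0,0,0,10],
  ],
)

```text
clock: 10.2
tcp_pos: [0.5327, 0.1796, 0.1772]
orientation: [-1.679, -2.655, 0.0]
contact_force: [-0.2, 0.9, -1.3]
grip_width: 0.0251
gripper_force: 49.5
```

Call:
step_arm(
  moves=[
    [0,0,1,0,0,0,10],
    [0,0,2,0,0,0,10],
    [0,0,2,0,0,0,10],
  ],
)

```text
clock: 10.5
tcp_pos: [0.5327, 0.1796, 0.1753]
orientation: [-1.679, -2.655, 0.0]
contact_force: [-0.2, 0.0, -1.8]
grip_width: 0.0253
gripper_force: 49.5
```

Call:
step_arm(
  moves=[
    [0,0,1,0,0,0,10],
    [0,0,2,0,0,0,10],
    [0,0,2,0,0,0,10],
  ],
)

```text
clock: 10.8
tcp_pos: [0.5327, 0.1796, 0.1733]
orientation: [-1.679, -2.655, 0.0]
contact_force: [0.2, -0.1, -2.3]
grip_width: 0.0252
gripper_force: 49.5
```

Call:
step_arm(
  moves=[
    [0,0,1,0,0,0,10],
    [0,0,2,0,0,0,10],
    [0,0,2,0,0,0,10],
  ],
)

```text
clock: 11.1
tcp_pos: [0.5325, 0.1795, 0.1712]
orientation: [-1.679, -2.655, 0.001]
contact_force: [-0.9, -0.7, -1.7]
grip_width: 0.025
gripper_force: 49.6
```

Call:
step_arm(
  moves=[
    [0,0,1,0,0,0,10],
    [0,0,2,0,0,0,10],
    [0,0,2,0,0,0,10],
  ],
)

```text
clock: 11.4
tcp_pos: [0.5322, 0.1793, 0.1691]
orientation: [-1.679, -2.654, 0.002]
contact_force: [-2.8, -0.8, -0.0]
grip_width: 0.0251
gripper_force: 49.8
```

Call:
step_arm(
  moves=[
    [0,0,1,0,0,0,10],
    [0,0,2,0,0,0,10],
    [0,0,2,0,0,0,10],
  ],
)

```text
clock: 11.7
tcp_pos: [0.5323, 0.1794, 0.1672]
orientation: [-1.679, -2.655, 0.002]
contact_force: [-3.1, -0.8, 1.3]
grip_width: 0.0254
gripper_force: 50.1
```

Call:
step_arm(
  moves=[
    [0,0,1,0,0,0,10],
    [0,0,2,0,0,0,10],
    [0,0,2,0,0,0,10],
  ],
)

```text
clock: 12.0
tcp_pos: [0.5323, 0.1794, 0.1649]
orientation: [-1.679, -2.655, 0.002]
contact_force: [-4.0, -3.0, -0.9]
grip_width: 0.0254
gripper_force: 49.9
```

Call:
step_arm(
  moves=[
    [0,0,1,0,0,0,10],
    [0,0,2,0,0,0,10],
    [0,0,3,0,0,0,10],
  ],
)

```text
clock: 12.3
tcp_pos: [0.5324, 0.1794, 0.162]
orientation: [-1.679, -2.655, 0.001]
contact_force: [-5.3, -2.1, 1.1]
grip_width: 0.0251
gripper_force: 50.1
```

Call:
step_arm(
  moves=[
    [0,0,1,0,0,0,10],
    [0,0,2,0,0,0,10],
  ],
)

```text
clock: 12.5
tcp_pos: [0.5323, 0.1794, 0.16]
orientation: [-1.679, -2.655, 0.001]
contact_force: [-5.2, -2.3, 0.6]
grip_width: 0.0252
gripper_force: 50.2
```

Call:
step_arm(
  moves=[
    [0,0,1,0,0,0,10],
    [0,0,2,0,0,0,10],
  ],
)

```text
clock: 12.7
tcp_pos: [0.5324, 0.1795, 0.1581]
orientation: [-1.679, -2.655, 0.001]
contact_force: [-5.7, -1.9, 3.5]
grip_width: 0.0252
gripper_force: 50.2
```

Call:
step_arm(
  moves=[
    [0,0,1,0,0,0,10],
    [0,0,2,0,0,0,10],
  ],
)

```text
clock: 12.9
tcp_pos: [0.5324, 0.1795, 0.1561]
orientation: [-1.679, -2.655, 0.001]
contact_force: [-5.2, -2.8, 4.0]
grip_width: 0.0255
gripper_force: 50.2
```

Call:
step_arm(
  moves=[
    [0,0,1,0,0,0,10],
    [0,0,2,0,0,0,10],
  ],
)

```text
clock: 13.1
tcp_pos: [0.5324, 0.1795, 0.1542]
orientation: [-1.679, -2.655, 0.001]
contact_force: [-5.8, -2.3, 2.7]
grip_width: 0.0254
gripper_force: 50.3
```

Call:
step_arm(
  moves=[
    [0,0,1,0,0,0,10],
    [0,0,1,0,0,0,10],
  ],
)

```text
clock: 13.3
tcp_pos: [0.5323, 0.1795, 0.1529]
orientation: [-1.679, -2.655, 0.002]
contact_force: [-4.5, -1.9, -0.3]
grip_width: 0.025
gripper_force: 49.9
```

Call:
step_arm(
  moves=[
    [0,0,1,0,0,0,10],
    [0,0,2,0,0,0,10],
  ],
)

```text
clock: 13.5
tcp_pos: [0.5326, 0.1795, 0.1516]
orientation: [-1.679, -2.655, 0.001]
contact_force: [-6.3, -2.7, 7.4]
grip_width: 0.0251
gripper_force: 51.0
```

Call:
step_arm(
  moves=[
    [0,0,0,0,0,0,10],
    [0,0,0,0,0,0,10],
  ],
)

```text
clock: 13.7
tcp_pos: [0.5325, 0.1794, 0.1514]
orientation: [-1.679, -2.655, 0.001]
contact_force: [-5.1, -3.1, 4.3]
grip_width: 0.0254
gripper_force: 50.5
```

```bash
python3 -c "
from bench import r
o=r.get_obs();print(o['tcp_pos'],o['contact_force'],o['moment'])"
```

```text
[0.53248625 0.17943631 0.15142389] [-5.12151829 -3.13905478  4.3303806 ] [-8.12006386e-01  1.74231805e+00 -1.33364881e-03]
```

Call:
step_arm(
  moves=[
    [0,0,0.4,0,0,0,10],
    [0,0,0.8,0,0,0,10],
  ],
)

```text
clock: 13.9
tcp_pos: [0.5327, 0.1795, 0.1512]
orientation: [-1.679, -2.655, 0.0]
contact_force: [-7.5, -3.3, 10.4]
grip_width: 0.025
gripper_force: 51.4
```

Force is rising clearly (10 N) for about 0.2 mm of travel, 6 mm after the first touch, so the contact is down on its cushion. I ease the side load and release.

Call:
step_arm(
  moves=[
    [0,-0.4,0.2,0,0,0,10],
    [0,-0.8,0.2,0,0,0,10],
    [0,-0.8,0.2,0,0,0,10],
  ],
)

```text
clock: 14.2
tcp_pos: [0.5324, 0.1793, 0.1512]
orientation: [1.679, 2.655, 0.001]
contact_force: [-5.4, -2.5, 7.7]
grip_width: 0.0253
gripper_force: 51.1
```

Call:
step_arm(
  moves=[
    [0,0,0,0,0,0,30],
    [0,0,0,0,0,0,40],
    [0,0,0,0,0,0,60],
    [0,0,0,0,0,0,85],
    [0,0,0,0,0,0,85],
    [0,0,0,0,0,0,85],
  ],
)

```text
clock: 14.8
tcp_pos: [0.5322, 0.1793, 0.1504]
orientation: [1.679, 2.655, 0.0]
contact_force: [0.1, 0.2, -0.7]
grip_width: 0.0852
gripper_force: 0.0
```

Run:
```python
from h import *
from bench import r
f,o=snap("we");print(o['tcp_pos'],o['contact_force'],o['grip_width'])
R=Ro.from_rotvec(o['orientation']).as_matrix();tc=o['tcp_pos']
tl=lambda P:(R.T@(P-tc)*1000).round(1)
V=f['image'].min(2).astype(int)
for y in(170,190,230,260):
  i=np.flatnonzero(V[y,270:360]>110)+270
  for u in(i[0]-.5,i[-1]+.5):print(y,u,tl(onz(f,(u,y),tc[2]+.029)))
e=(np.flatnonzero(V[120:180,314]>110)+120)[0]-.5;print('end',e,tl(onz(f,(314,e),tc[2]+.029)))
```

```text
[0.53221182 0.17931226 0.15043277] [-0.44299539  0.98513114 -0.21520911] 0.0852185305063238
170 283.5 [ 52.2 -12.7 -29. ]
170 340.5 [ 52.2  11.2 -29. ]
190 285.5 [ 43.5 -12.2 -29. ]
190 340.5 [ 43.5  11.5 -29. ]
230 286.5 [ 24.8 -12.3 -29. ]
230 339.5 [ 24.8  11.6 -29. ]
260 287.5 [  9.6 -12.2 -29. ]
260 338.5 [  9.6  11.5 -29. ]
end 153.5 [ 59.1   0.1 -29. ]
```

Call:
step_arm(
  moves=[
    [0,0,-10,0,0,0,85],
    [0,0,-30,0,0,0,85],
    [0,0,-70,0,0,0,85],
    [0,0,-110,0,0,0,85],
    [60,0,-130,0,0,0,85],
    [100,0,-130,0,0,0,85],
    [100,0,-130,0,0,0,85],
    [100,0,-130,0,0,0,85],
  ],
)

```text
clock: 15.65
tcp_pos: [0.4884, 0.2713, 0.2811]
orientation: [-1.674, -2.658, -0.001]
contact_force: [-0.5, 0.1, -0.2]
grip_width: 0.0846
gripper_force: 0.0
```

Run:
```python
from h import *
from bench import r
s=r.grab_frame('scene');t=r.grab_frame('top');t0=pickle.load(open('f0.pkl','rb'))
pickle.dump((t,s),open('fin.pkl','wb'));print(r.get_obs()['tcp_pos'])
for n,q in(('top',t),('scene',s)):
  for nm,(x,y) in dict(top=dict(mug=(335,133),tin=(230,115),mouse=(407,110)),scene=dict(mug=(273,230),tin=(311,330),mouse=(221,200)))[n].items():
    a=q['image'][y-20:y+20,x-20:x+20].astype(int);b=t0[n]['image'][y-20:y+20,x-20:x+20].astype(int);print(n,nm,abs(a-b).mean().round(1))
cv2.imwrite('pics/fin.png',cv2.resize(s['image'][160:280,290:450],(800,600),interpolation=cv2.INTER_CUBIC)[:,:,::-1])
```

```text
[0.48964073 0.26844478 0.28065257]
top mug 11.1
top tin 9.8
top mouse 9.1
scene mug 2.6
scene tin 2.3
scene mouse 2.1
```

View pics/fin.png

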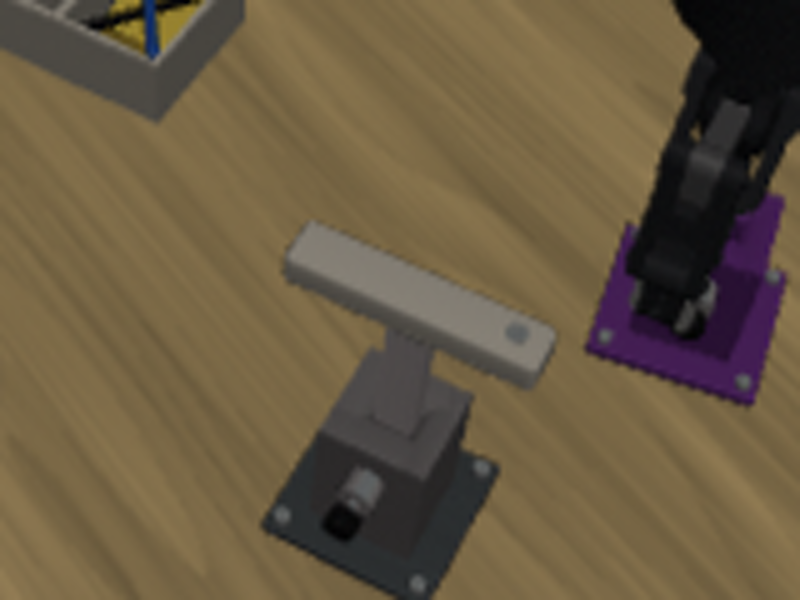

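The lamp stands upright in the grey base, the gripper is clear and open, and the mug, tin and mouse are unmoved.

```bash
python3 -c "
from bench import r
print(r.hand_in())"
```

```text
the job is handed in; nothing more can be done
None
```

I put the lamp upright in the grey charging base, pushed it down until the contact's end-stop rise was felt (wrist force up to about 10 N), let go and handed it in at about 16 s; the mug, tin and mouse were not moved.

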